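Bed two glued mosaic rows under a roller on a tilting tray

ROBOT

A 6-joint arm with a two-finger parallel gripper is mounted at the origin on the work surface. World frame = base frame: x ahead of the robot, y to its left, z up, the work surface at z = 0. Lengths are in mm, angles in rad, forces in N, time in s.
With the tool pointing down it reaches from about 275 to 1000 mm from the base axis. Payload 8.4 kg.
Tool frame: the origin (TCP) lies at the very end of the fingers, on their centre line; the grasp point (between the pads) lies 19 mm behind it; z points along the fingers, y is the line along which they close (so a half turn about z gives the same grasp; the last joint's range is limited). The gripper opens to 85 mm and grips with 20 to 120 N. Pads are 22 mm wide; open, the fingers measure 114 mm over their backs; the gripper's body (76 mm by 85 mm) begins 54 mm behind the grasp point. The pads swing forward as they close: fully open they stand 13 mm farther back than shut.
Start: joints at [1.346, 0.353, 1.633, -0, 1.155, -0.002], TCP at [138.099, 609.554, 231.281] pointing down, gripper open.
Joint ranges: [-2.63, 2.63], [-0.92, 2.1], [0.06, 2.66], [-1.3, 4.44], [0, 2.69], [-3.02, 3.02]. Speed limits (rad/s): [2.22, 2.22, 2.79, 3.14, 3.14, 3.14].

INTERFACE

Orientations are given as [roll, pitch, yaw] about the fixed x, y, z axes, in that order (R = Rz(yaw) Ry(pitch) Rx(roll)).
In Python, from rig import telemetry, imaging, r gives the robot as it stands. The module is installed in compiled form; this text tells all that it offers.
- The arm moves only by the tool step_arm, never from a script. Its argument "moves" is a list of rows, each a list of 3 entries, a list of its own where there are three numbers: the turn, a rotation vector about the tool's x, y, z scaled (see below), then the shift along the tool's x, y, z scaled (see below), then the opening, from -1 (shut) to 1 (fully open). A call has 1 to 8 rows; each row is the pose to reach, as a shift and turn from the pose commanded when the call began, along the tool's axes at that moment; what a row does not reach only later rows make up. The controller multiplies each number of a shift by 200 mm and each number of a turn by 45 degrees. A row lasts 1/10 s, in which the tool goes at most 50 mm and 8.59 degrees, less where a joint would pass 70% of its speed; a pose out of reach is approached as far as the arm can. A call with a number of a shift or a turn outside -1 to 1 is refused whole. A call with a gripper value outside its range is refused whole. The fingers move at their own pace and stop on an object; "squeeze" is the grip in N (left out, the last holds). Time passes only in rows, so rows that repeat a pose let the fingers close. It gives the time, the measured TCP pose, the force, the opening and the grip force at its end, in the units of the state.
- telemetry.sense(): the state, without advancing time (a new reading comes with each control period).
- imaging.grab_frame(name): name is "scene" or "top" or "wrist"; returns the picture (384x512x3 uint8, red, green, blue); there is no depth.
- imaging.calibration(name): a dict with "fx", "fy", "cx", "cy" (pixels), "dist_coeffs" ([k1, k2, p1, p2, k3] as OpenCV has them; the pictures are not rectified), "cam_to_world" (4x4, takes a point from camera to world coordinates). Camera axes: x right, y up, looking along -z (the intrinsics and any distortion apply to the point x, -y, -z); pixel columns grow to the right and rows downward; lengths in mm; the calibration is good to about 2 mm. A picture is of the moment at which its call begins: read the wrist's pose just before it. calibration takes no time and is no camera call; for the wrist camera it gives the pose at the moment of the call.
- r.sign_off(): hands the job in; it is judged then, once.
Trained networks look in the newest picture that a camera, given by its name, has taken for a name from the list of things; names that differ only in an ending like _2 or _b are one class to them, and where a whole thing is asked for, a point or a joint stands for the part that bears it (a point fixed in the world has none). Each returns a list of dicts, best first, with "conf" (0 to 1); they miss things now and then, are a little off and sometimes report something else, mostly with a low value. They report only what shows in the picture. A call takes as long as a camera call.
- imaging.recognise(camera, name): "extent" ([left, top, width, height] in pixels, round what is visible of it).
- imaging.mark_of(camera, name): "xy" ([column, row] in pixels: a listed point, or the origin of a listed thing).
The state is a dict: "clock": time; "qpos": joint angles; "qvel": joint speeds; "joint_efforts": joint torques, N m; "eef_pos": TCP position; "tcp_rot": TCP orientation; "contact_force": force on the tool from outside, world axes, zero at the start; "wrist_torque": the same for the moment, N m; "opening": opening from 0.0 (shut) to 1.0 (fully open); "grasp_force": force on a finger pad.
Only numpy, scipy, OpenCV 4.12 (cv2) and the standard library are available. Lean on these libraries where they do the work, as an engineer would, in place of code of your own. Each camera call takes 0.05 s, during which the arm holds its last target. There are 200 camera calls.

TASK

Bed two freshly glued mosaic rows under the bedding roller, without touching it: take the tilting tray by its green handle bar and tilt it so that the roller rolls to the row shown by the blue pointer and, centred there, stands still there for at least 2 seconds, then to the row shown by the red pointer, where it must stand still for at least 4 seconds. Roll it gently, never faster than 0.4 m/s, and leave everything else on the bench where it is. Finish while still holding the handle, with the roller at rest at the red pointer and the tray off both its end rests.

Things in the scene. Friction and masses are not known exactly. Their poses are not given: they have to be found in the camera images.
- stand: dark wooden base board, 200 (x) by 500 (y) by 20 mm, fixed to the bench at a place and yaw that change; it carries the hinged tray. Origin under it, on the tray's centre line, on the bench surface; +y runs along the tray from the handle end to the hinge end, z up.
- stand_hinge (a point): middle of the tray's hinge axis, 75 mm above the bench, at (0, 205, 75) mm in the stand's frame; the axis lies along the stand's x.
- tray (a joint): tilt of the tray about the hinge, rad: 0 level, positive handle end up; from -0.10 (on its lower rest, as at the start) to +0.10 (upper rest). The hinge is free: let go, the tray falls to -0.10. Tray 0.9 kg. Handle up makes the roller run towards the hinge (stand's +y), handle down towards the handle (-y).
- tray_middle (a point): middle of the tray's mosaic rolling surface, on its top face, 200 mm from the hinge axis. The surface is 130 mm wide between wooden side rims 14 mm high and 370 mm long, 15 to 385 mm from the hinge axis, with black rubber stops 22 mm high at both ends; level, it lies at the hinge axis's height, 75 mm above the bench.
- tray_handle (a point): middle of the green handle bar, round, level, 16 mm thick, 110 mm long along the stand's x, on the tray 455 mm from the hinge axis towards -y, 25 mm above the rolling surface, 60 mm outside the end stop. Pinch from above, fingers closing along the stand's y; it turns between them. Steel arms 45 mm either side of the middle. Takes 5 to 12 N to hold. 55 mm above the bench at start, 100 when level.
- carriage: roller carriage: black roller, radius 24 mm, 106 mm long along the stand's x, in a yellow yoke 70 mm long; runs freely along the tray on ball bearings, captive between the rims. Origin at the roller's centre, axes as the tray's. 0.75 kg (varies). Runs at about 7.4 m/s2 per rad of tilt, drag slows it with a time constant of about 3 s; friction holds it only below about 0.004 rad.
- roller_center (a point): centre of the roller, 24 mm above the rolling surface. It can run from 345 mm (at rest there at the start, at the handle end) to 55 mm from the hinge axis, with a stop at each end.
- pointer_blue: blue pointer: upright blade 7 mm wide, 115 mm high, on a foot 26 by 22 by 16 mm, fixed on the rail along the tray's +x side. Origin under the foot on the blade's mid plane, 102 mm from the tray's centre line; axes as the stand's. Marks the first row: roller centre at the pointer's y in the stand's frame, within 15 mm. Which pointer is nearer the handle changes; 80 mm or more apart.
- pointer_red: red pointer, same shape as the blue one, on the same rail; it marks the second and last row.
- bowl_a: white bowl with stones, 124 mm wide, 60 mm high, loose; leave alone. Origin under its centre.
- bowl_b: white bowl with stones, 110 mm wide, 55 mm high, loose; leave alone. Origin under its centre.
- glue_jar: white jar with a yellow cap, 68 mm wide, 110 mm high, loose; leave alone. Origin under its centre.
- hammer: small hammer with a light wooden handle, lying loose; leave alone.
- brush_cup: brown cup with brushes, 76 mm wide, cup 100 mm high, brushes to about 210 mm, loose; leave alone. Origin under its centre.
- spatula: spatula with a dark handle, lying loose; leave alone.
- slate_tile: blue tile 100 by 100 by 12 mm, lying loose; leave alone. Origin under its centre.

How it is judged (in metres and radians):
On the way, in this order (a step that is already met when the one before it is completed fails the run):
1. the roller stands still at the blue pointer for 2 s, tray held off its rests (y of roller_center in the frame of pointer_blue between -0.015 and 0.015 m and linear speed of carriage below 0.04 m/s and value of joint tray between -0.08 and 0.08 rad), for 2 s.
2. the roller stands still at the red pointer for 4 s, tray held off its rests (y of roller_center in the frame of pointer_red between -0.015 and 0.015 m and linear speed of carriage below 0.04 m/s and value of joint tray between -0.08 and 0.08 rad), for 4 s.
At the end, for the whole second after the job is handed in: The gripper holds the tray by its handle with the tilt between -0.08 and 0.08 rad (off both rests), and the roller lies on the tray within 15 mm of the red pointer along the tray, slower than 0.04 m/s (all of step 2 and contact force between the fingers and stand above 1 N); the arm keeps its last pose, push and grip.
It fails at once if the roller runs faster than 0.4 m/s (linear speed of carriage above 0.4 m/s).
It fails at once if the robot touches the roller (contact force between any of the arm, the fingers and carriage above 0.5 N).
It fails at once if something else on the bench is moved more than 30 mm (distance of any of bowl_a, bowl_b, glue_jar, hammer, brush_cup, spatula, slate_tile from where it was at the start of the episode above 0.03 m).
It also fails if it takes over 64 s, if anything falls off the work surface, if the arm or the gripper's body presses on something with over 40 N, if the wrist force passes 120 N, or if a joint passes its speed limit or range.

## Working session

There is one attempt and no reset: what is moved stays moved. The work goes in short steps, Python scripts to look and compute and a tool call to move; the robot and the scene stay as the last step left them, time stands still between calls to the robot, and variables do not carry over. Pictures are saved under pics/ and viewed, at most 10 in all, crops included, and the job is handed in when it is done.

Besides the shell and the picture viewer there is one more tool, called after "Request:" as name(argument=value, ...), one argument or row to a line, values as JSON. step_arm: Moves the arm, as the interface text tells. Its arguments: {"type":"object","properties":{"moves":{"type":"array"},"squeeze":{"type":"number"}},"required":["moves"]}

```bash
mkdir -p pics
cat > h.py <<'E'
import numpy as np, cv2
from rig import telemetry, imaging, r
def K(c): return np.array([[c['fx'],0,c['cx']],[0,c['fy'],c['cy']],[0,0,1.]])
def ray(c,px):
    u=cv2.undistortPoints(np.array([[px]],float),K(c),np.array(c['dist_coeffs'],float))[0,0]
    T=np.array(c['cam_to_world']); d=T[:3,:3]@np.array([u[0],-u[1],-1.]); return T[:3,3],d/np.linalg.norm(d)
def atz(c,px,z):
    o,d=ray(c,px); return o+d*(z-o[2])/d[2]
def tri(rs):
    A=np.zeros((3,3));b=np.zeros(3)
    for o,d in rs:
        P=np.eye(3)-np.outer(d,d);A+=P;b+=P@o
    x=np.linalg.solve(A,b); return x,[round(float(np.linalg.norm((np.eye(3)-np.outer(d,d))@(x-o))),1) for o,d in rs]
def proj(c,p):
    T=np.linalg.inv(np.array(c['cam_to_world']));q=T[:3,:3]@np.array(p,float)+T[:3,3]
    return cv2.projectPoints(np.array([[q[0],-q[1],-q[2]]]),np.zeros(3),np.zeros(3),K(c),np.array(c['dist_coeffs'],float))[0][0,0]
E
python3 - <<'E'
from h import *
np.set_printoptions(precision=1,suppress=True)
ims={n:imaging.grab_frame(n) for n in('scene','top','wrist')}
c={n:imaging.calibration(n) for n in ims}
im=np.hstack([ims['scene'],ims['top']]);
cv2.imwrite('pics/a.png',cv2.resize(ims['scene'][:,:,::-1],(800,600)));cv2.imwrite('pics/b.png',cv2.resize(ims['top'][:,:,::-1],(800,600)))
for t in('stand','stand_hinge','tray_middle','tray_handle','roller_center','pointer_blue','pointer_red'):
    rs=[]
    for n in ims:
        m=imaging.mark_of(n,t)
        if m: print(t,n,np.array(m[0]['xy']),round(m[0]['conf'],2)); 
        if m and m[0]['conf']>.4: rs.append(ray(c[n],m[0]['xy']))
    if len(rs)>1: print('   ',*tri(rs))
s=telemetry.sense();print(s['clock'],s['eef_pos'],s['tcp_rot'],s['contact_force'])
for n in c: print(n,np.array(c[n]['cam_to_world'])[:3,3])
E
```

```text
stand top [232.3 172.8] 0.75
stand_hinge scene [307.1 247. ] 0.61
stand_hinge top [170.  175.4] 0.73
    [554.3 281.7  74.9] [2.4, 2.4]
tray_middle scene [252.5 226.1] 0.75
tray_middle top [232.4 170. ] 0.67
    [577.1  68.6  43.9] [6.6, 6.6]
tray_handle scene [199.7 194.6] 0.78
tray_handle top [296.6 167.2] 0.66
    [ 588.  -164.2   55.5] [0.6, 0.6]
roller_center scene [216.5 205.7] 0.63
roller_center top [269.  164.3] 0.89
    [597.2 -67.5  67.2] [1.5, 1.5]
pointer_blue scene [246.6 257.5] 0.7
pointer_blue top [211.5 146.5] 0.54
    [675.1 139.8  23.3] [1.9, 1.9]
pointer_red scene [224.3 240.4] 0.46
pointer_red top [239.7 139.5] 0.42
    [688.2  43.1  48.2] [7.1, 7.1]
1.2 [138.1 609.6 231.3] [-3.1  0.   2.9] [0.2 0.7 0.4]
scene [1397.2  810.2 1205.8]
top [ 271.2   -0.8 1439.9]
wrist [ 69.1 625.5 373.1]
```

View pics/a.png

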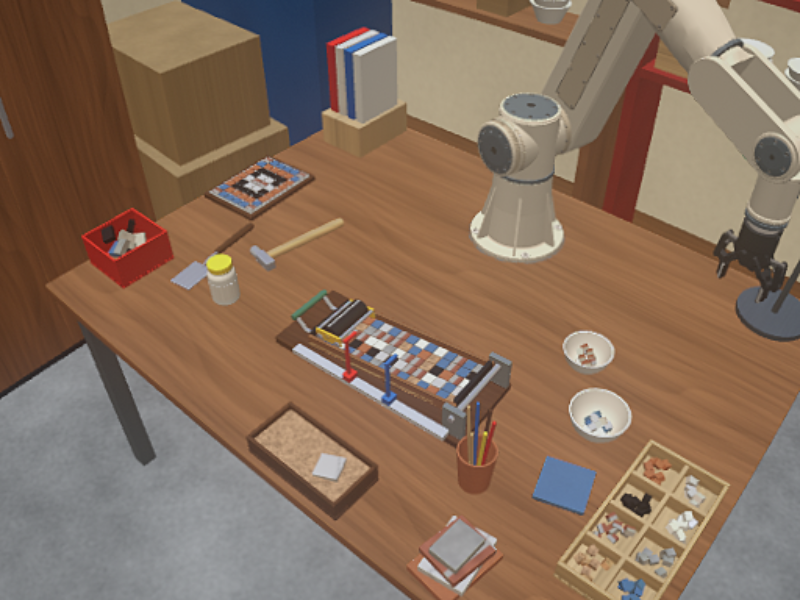

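View pics/b.png

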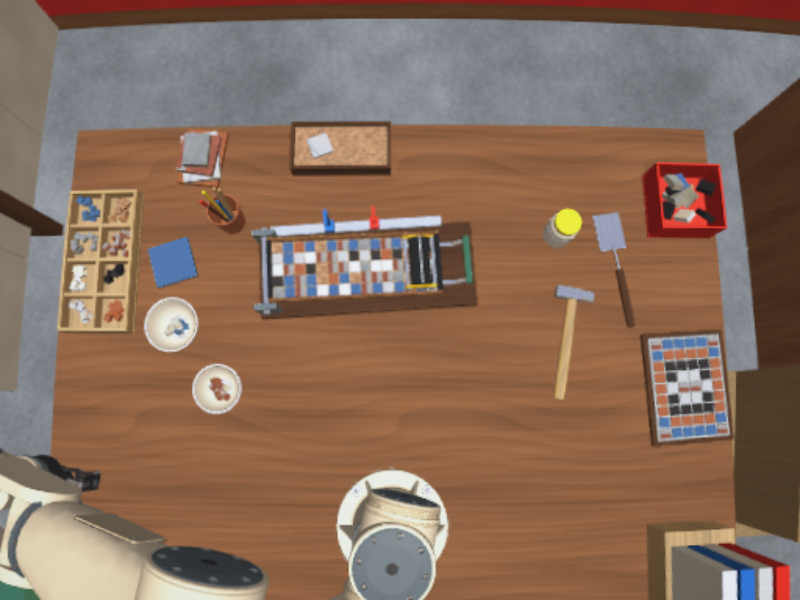

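The scene view shows the tray running along world y: handle at about (310,303), hinge at (490,365), red pointer (348,370) on the handle side of blue (388,398). The top view agrees, with handle (468,258), hinge (265,272), blue (328,222) and red (374,218). I'll bring the wrist camera above the tray for finer measurements.

```bash
cat >> h.py <<'E'
from scipy.spatial.transform import Rotation as Ro
def go(p,yaw=None):
    s=telemetry.sense();R=Ro.from_euler('xyz',s['tcp_rot']);d=R.inv().apply(np.array(p)-s['eef_pos'])/200
    t=None
    if yaw is not None: t=(R.inv()*Ro.from_euler('xyz',[np.pi,0,yaw])).as_rotvec()/(np.pi/4)
    print('t',s['clock'],'pos',np.round(s['eef_pos'],1),'rot',np.round(s['tcp_rot'],3),'shift',np.round(d,3),'turn',None if t is None else np.round(t,3))
E
python3 - <<'E'
from h import *
go([600,60,400],np.pi+.076)
c=imaging.calibration('wrist');T=np.array(c['cam_to_world']);R=Ro.from_euler('xyz',telemetry.sense()['tcp_rot']).as_matrix()
print(R.T@T[:3,:3],R.T@(T[:3,3]-telemetry.sense()['eef_pos']),c['fx'])
E
```

```text
t 1.2 pos [138.1 609.6 231.3] rot [-3.142  0.     2.919] shift [-2.86  -2.17  -0.844] turn [-0.    0.   -0.38]
[[-1.42242612e-03  9.60647996e-01  2.77765016e-01]
 [ 9.99998931e-01  1.46016108e-03  7.10088991e-05]
 [-3.37367109e-04  2.77764820e-01 -9.60649047e-01]] [  70.79544118    0.54387239 -142.37451826] 264.8776861789907
```

Request:
step_arm(
  moves=[
    [[0, 0, 0], [-0.95, -0.72, -0.3], 1],
    [[0, 0, 0], [-0.95, -0.72, -0.3], 1],
    [[0, 0, 0], [-0.95, -0.72, -0.3], 1],
    [[0, 0, 0], [-0.95, -0.72, -0.3], 1],
    [[0, 0, 0], [-0.95, -0.72, -0.3], 1],
  ],
)

```text
clock: 1.7
eef_pos: [292.6, 425.5, 292.0]
tcp_rot: [3.141, 0.0, 2.919]
contact_force: [0.8, -0.4, 1.4]
opening: 1.0
grasp_force: 0.0
```

Request:
step_arm(
  moves=[
    [[0, 0, 0], [-0.95, -0.72, -0.3], 1],
    [[0, 0, 0], [-0.95, -0.72, -0.3], 1],
    [[0, 0, 0], [-0.95, -0.72, -0.3], 1],
    [[0, 0, 0], [-0.95, -0.72, -0.3], 1],
    [[0, 0, 0], [-0.95, -0.72, -0.3], 1],
  ],
)

```text
clock: 2.2
eef_pos: [446.2, 242.8, 352.2]
tcp_rot: [3.141, 0.001, 2.918]
contact_force: [0.6, 1.5, 0.4]
opening: 1.003
grasp_force: 0.0
```

Request:
step_arm(
  moves=[
    [[0, 0, -0.38], [-0.95, -0.72, -0.25], 1],
    [[0, 0, -0.38], [-0.95, -0.72, -0.25], 1],
    [[0, 0, -0.38], [-0.95, -0.72, -0.25], 1],
    [[0, 0, -0.38], [-0.95, -0.72, -0.25], 1],
    [[0, 0, -0.38], [-0.95, -0.72, -0.25], 1],
    [[0, 0, -0.38], [-0.95, -0.72, -0.25], 1],
    [[0, 0, -0.38], [-0.95, -0.72, -0.25], 1],
  ],
)

```text
clock: 2.9
eef_pos: [598.9, 61.3, 400.9]
tcp_rot: [3.141, -0.001, -3.068]
contact_force: [-0.7, 0.7, 0.1]
opening: 0.999
grasp_force: 0.0
```

Run:
```python
from h import *
np.set_printoptions(precision=1,suppress=True)
ims={n:imaging.grab_frame(n) for n in('scene','top','wrist')}
c={n:imaging.calibration(n) for n in ims}
np.savez('m1.npz',**ims)
cv2.imwrite('pics/c.png',cv2.resize(ims['wrist'][:,:,::-1],(800,600)))
for t in('stand','stand_hinge','tray_middle','tray_handle','roller_center','pointer_blue','pointer_red'):
    rs=[]
    for n in ims:
        m=imaging.mark_of(n,t)
        if m: print(t,n,np.array(m[0]['xy']),round(m[0]['conf'],2)); 
        if m and m[0]['conf']>.4: rs.append(ray(c[n],m[0]['xy']))
    if len(rs)>1: print('   ',*tri(rs))
go([588,-164,190],np.pi+.076)
```

```text
stand scene [256.2 225.9] 0.69
stand top [270.9 166.4] 0.47
stand wrist [263.5 140.6] 0.97
    [575.   25.5  37.6] [53.1, 101.5, 53.6]
stand_hinge scene [308. 250.] 0.95
stand_hinge top [169.8 171. ] 0.91
stand_hinge wrist [383.6 141.3] 0.77
    [564.6 287.4  75.4] [6.8, 9.3, 3.3]
tray_middle scene [256.7 227.8] 0.89
tray_middle wrist [268.  139.6] 0.65
    [574.7  89.3  46.8] [3.4, 3.4]
tray_handle scene [199.3 198.7] 0.83
tray_handle top [299.1 164.2] 0.75
tray_handle wrist [126.6 138. ] 0.65
    [ 595.8 -172.    41.9] [9.9, 7.3, 5.6]
roller_center scene [221.  204.8] 0.56
roller_center top [271.8 167. ] 0.73
roller_center wrist [183.3 137. ] 0.88
    [583.2 -69.5  60.9] [5.4, 8.3, 3.0]
pointer_blue scene [247.7 254.4] 0.73
pointer_blue top [210.7 145.7] 0.42
pointer_blue wrist [291.9 189.6] 0.88
    [672.8 142.4  38.8] [1.5, 0.4, 1.1]
pointer_red scene [226.3 238. ] 0.53
pointer_red top [239.7 141.5] 0.6
pointer_red wrist [239.7 188.9] 0.66
    [677.5  41.7  50.1] [7.4, 8.1, 2.8]
t 4.1 pos [598.5  62.3 401.3] rot [-3.1 -0.  -3.1] shift [ 0.1 -1.1  1.1] turn [-0. -0. -0.]
```

View pics/c.png

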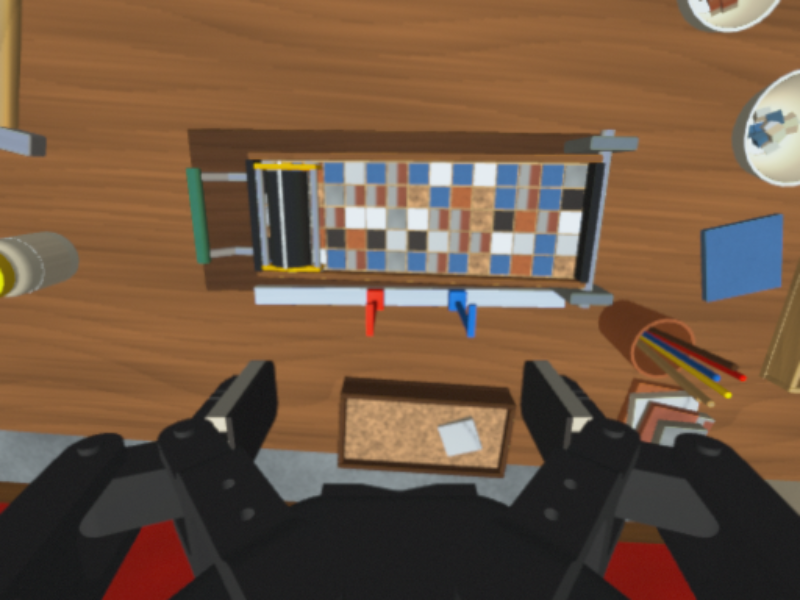

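The wrist view shows handle bar (198,216), roller yoke (288,218), hinge rod (600,215), red foot (375,298) and tip (370,333), and blue foot (457,299) and tip (471,335). I'll segment by colour for precise fits.

```bash
cat >> h.py <<'E'
def masks(im):
    h=cv2.cvtColor(im,cv2.COLOR_RGB2HSV).astype(int);H,S,V=h[...,0],h[...,1],h[...,2]
    return dict(green=(H>60)&(H<88)&(S>110)&(V>50),yel=(H>19)&(H<32)&(S>170)&(V>110),red=((H<4)|(H>175))&(S>180)&(V>110),blue=(H>103)&(H<116)&(S>185)&(V>90))
def blob(im,col,near,rad):
    m=masks(im)[col].astype(np.uint8);yy,xx=np.mgrid[:384,:512]
    m&=((xx-near[0])**2+(yy-near[1])**2<rad**2).astype(np.uint8)
    return np.argwhere(m)[:,::-1].astype(float)
E
python3 - <<'E'
from h import *
np.set_printoptions(precision=1,suppress=True)
ims=np.load('m1.npz');c={n:imaging.calibration(n) for n in('scene','top','wrist')}
near=dict(green=dict(scene=(199,196),top=(299,165),wrist=(127,138)),yel=dict(scene=(219,204),top=(270,167),wrist=(184,139)),
 red=dict(scene=(223,230),top=(239,139),wrist=(238,200)),blue=dict(scene=(249,245),top=(210,142),wrist=(298,202)))
for col in near:
    rs=[]
    for n in near[col]:
        p=blob(ims[n],col,near[col][n],30 if col in('red','blue') else 42)
        if len(p)==0: print(col,n,'none');continue
        mid=cv2.minAreaRect(p.astype(np.float32))
        print(col,n,len(p),p.mean(0),p.min(0),p.max(0),np.array(mid[0]),np.array(mid[1]),mid[2])
        rs.append(ray(c[n],mid[0] if col in('green','yel') else p.mean(0)))
    print('  ',*tri(rs))
w=ims['wrist'][75:225,100:420];cv2.imwrite('pics/d.png',cv2.resize(w[:,:,::-1],(800,375),interpolation=cv2.INTER_CUBIC))
E
```

```text
green scene none
green top 31 [299.4 166.5] [298. 152.] [301. 179.] [299.2 165.5] [27.2  1.7] 83.6598129272461
green wrist 380 [125.9 137.1] [120. 108.] [132. 167.] [126.3 137.4] [59.9  7. ] 83.04703521728516
   [ 593.4 -173.8   55.1] [1.2, 1.2]
yel scene 54 [214.9 211.6] [202. 191.] [239. 219.] [221.3 205. ] [18.1 36. ] 50.194427490234375
yel top 52 [268.8 168.3] [260. 150.] [279. 183.] [269.5 166.3] [33.8 17.1] 86.42366790771484
yel wrist 279 [184.1 135.1] [162. 104.] [206. 174.] [184.  138.7] [70.8 42. ] 88.21009063720703
   [585.9 -64.5  65.8] [5.0, 4.7, 0.7]
red scene 51 [223.1 229.7] [220. 213.] [227. 244.] [223.5 228.5] [31.  7.] 90.0
red top 43 [238.9 140. ] [237. 132.] [241. 145.] [239.  138.5] [13.  4.] 90.0
red wrist 109 [239.3 193.2] [235. 185.] [244. 210.] [239.5 197.5] [25.  9.] 90.0
   [676.8  39.5  85.4] [0.1, 2.8, 2.8]
blue scene none
blue top 25 [209.6 143.1] [208. 139.] [212. 147.] [210. 143.] [8. 4.] 90.0
blue wrist 211 [295.8 197.3] [288. 186.] [303. 214.] [297.  198.7] [31.1 13. ] 56.30992889404297
   [662.2 138.  115.6] [2.3, 2.3]
```

View pics/d.png

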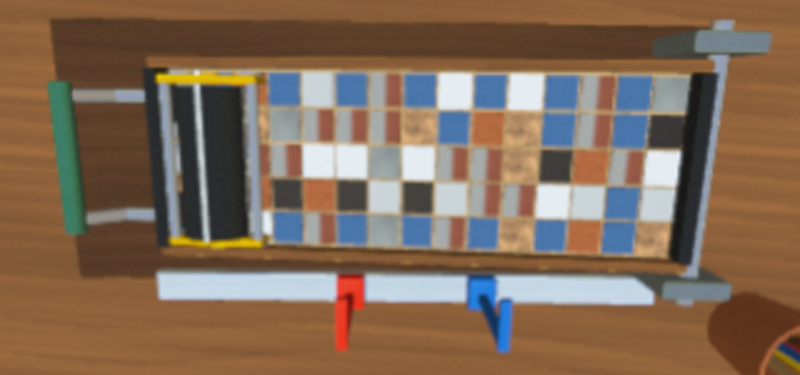

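The crop shows the bar ends at (60,83) and (74,233), the hinge rod from (724,28) to (685,300), red foot (351,290) with tip (341,349), and blue foot (482,290) with tip (504,350).

Run:
```python
from h import *
from scipy.optimize import least_squares
np.set_printoptions(precision=3,suppress=True)
c=imaging.calibration('wrist')
px=lambda a:np.array(a)/2.5+np.array([100,75])-0.3
R2=lambda w:np.array([[np.cos(w),-np.sin(w)],[np.sin(w),np.cos(w)]])
def W(q,x,y,z): return np.r_[q[:2]+R2(q[2])@[x,y],z]
def tr(s,h,t=-.1): return 205-s*np.cos(t)+h*np.sin(t),75+s*np.sin(t)+h*np.cos(t)
hb=tr(455,25)
rod=[px((724,28)),px((712,110)),px((703,170)),px((685,300))]
def f(q):
    e=[proj(c,W(q,-55,*hb))-px((60,84)),proj(c,W(q,55,*hb))-px((75,232))]
    A=proj(c,W(q,-100,205,75));B=proj(c,W(q,100,205,75));n=(B-A)[::-1]*[1,-1]/np.linalg.norm(B-A)
    return np.r_[np.ravel(e),[(p-A)@n for p in rod]]
s=least_squares(f,[575,75,.076]);q=s.x;print('stand',q,'res',s.fun)
np.save('stand.npy',q)
Xs=np.r_[R2(q[2])@[1,0],0]
for nm,pp in dict(redfoot=(351,290),redblademid=(342,328),redtip=(341,347),bluefoot=(482,292),bluetip=(504,348),rail=(400,286)).items():
    o,d=ray(c,px(pp));P0=W(q,102,0,0);t=((P0-o)@Xs)/(d@Xs);P=o+t*d
    print(nm,'stand y,z',(R2(-q[2])@(P[:2]-q[:2]))[1],P[2])
# yoke corners -> along-tray distance assuming top height z of ~ 24 above surface
for pp in((157,78),(256,79),(170,241),(262,243)):
    for h in(24,):
        o,d=ray(c,px(pp))
        g=lambda v:proj(c,W(q,v[0],*tr(v[1],h)))-px(pp)
        print('yoke',least_squares(g,[0,345]).x)
p=W(q,0,*hb);print('handle',p)
go([*p[:2],170],np.pi+q[2])
```

```text
stand [581.166  78.265   0.054] res [ 0.344 -0.782  1.02   0.727  0.158  0.236  0.206  0.734]
redfoot stand y,z -44.57307385860153 32.13267527045383
redblademid stand y,z -45.920886498754804 120.85780974676021
redtip stand y,z -44.2540793187285 155.28990461266483
bluefoot stand y,z 61.50818473451199 30.69608300730681
bluetip stand y,z 58.961380377451576 151.85142408543703
rail stand y,z -4.758260227482837 18.11657571060084
yoke [-58.871 384.014]
yoke [-59.384 313.031]
yoke [ 57.759 383.029]
yoke [ 56.3  312.58]
handle [ 594.667 -171.593   54.451]
t 4.1 pos [598.5  62.3 401.3] rot [-3.142 -0.    -3.066] shift [ 0.108 -1.164  1.156] turn [-0.    -0.     0.028]
```

Request:
step_arm(
  moves=[
    [[0, 0, 0.03], [0.108, -1, 0.7], 0],
    [[0, 0, 0.03], [0.108, -1, 0.7], 0],
    [[0, 0, 0.03], [0.108, -1, 0.7], 0],
    [[0, 0, 0.03], [0.108, -1, 0.7], 0],
    [[0, 0, 0.03], [0.108, -1, 0.7], 0],
    [[0, 0, 0.03], [0.108, -1, 0.7], 0],
    [[0, 0, 0.03], [0.108, -1, 0.7], 0],
  ],
)

```text
clock: 4.8
eef_pos: [591.8, -139.4, 260.7]
tcp_rot: [3.141, -0.001, -3.091]
contact_force: [0.0, 0.1, -0.2]
opening: 0.5
grasp_force: 0.0
```

Run:
```python
from h import *
np.set_printoptions(precision=2,suppress=True)
ims={n:imaging.grab_frame(n) for n in('wrist','scene','top')};np.savez('m2.npz',**ims)
c=imaging.calibration('wrist');p=blob(ims['wrist'],'green',proj(c,[594.7,-171.6,55]),90)
m=cv2.minAreaRect(p.astype(np.float32));print(m,atz(c,m[0],55),proj(c,[594.7,-171.6,55]))
b=cv2.boxPoints(m);print([atz(c,x,55)[:2] for x in b])
go([594.7,-171.6,35.5],np.pi+.054)
```

```text
((230.0453643798828, 163.99794006347656), (80.2807388305664, 9.717239379882812), 87.39744567871094) [ 593.27 -170.8    55.  ] [229.42 165.02]
[array([ 541.56, -180.72]), array([ 540.37, -168.25]), array([ 649.54, -160.02]), array([ 650.9 , -173.59])]
t 4.95 pos [ 592.9 -137.9  262.4] rot [-3.14  0.   -3.09] shift [ 0.   -0.17  1.14] turn [-0.  0. -0.]
```

Request:
step_arm(
  moves=[
    [[0, 0, -0.01], [0.005, -0.17, 0.3], 0],
    [[0, 0, -0.01], [0.005, -0.17, 0.55], 0],
    [[0, 0, -0.01], [0.005, -0.17, 0.75], 0],
    [[0, 0, -0.01], [0.005, -0.17, 0.9], 0],
    [[0, 0, -0.01], [0.005, -0.17, 1.0], 0],
    [[0, 0, -0.01], [0.005, -0.17, 1.0], 0],
  ],
)

```text
clock: 5.55
eef_pos: [591.7, -171.2, 59.1]
tcp_rot: [3.14, -0.004, -3.08]
contact_force: [-0.7, 0.3, 0.3]
opening: 0.499
grasp_force: 0.0
```

Request:
step_arm(
  moves=[
    [[0, 0, 0], [0, 0, 0.07], 0],
    [[0, 0, 0], [0, 0, 0.135], 0],
    [[0, 0, 0], [0, 0, 0.135], -0.4],
    [[0, 0, 0], [0, 0, 0.135], -1],
    [[0, 0, 0], [0, 0, 0.135], -1],
    [[0, 0, 0], [0, 0, 0.135], -1],
    [[0, 0, 0], [0, 0, 0.135], -1],
  ],
  squeeze=30,
)

```text
clock: 6.25
eef_pos: [593.0, -172.5, 34.6]
tcp_rot: [3.141, 0.0, -3.082]
contact_force: [-1.0, 4.4, -0.5]
opening: 0.173
grasp_force: 29.6
```

Request:
step_arm(
  moves=[
    [[0, 0, 0], [0, 0, -0.04], -1],
    [[0, 0, 0], [0, 0, -0.08], -1],
    [[0, 0, 0], [0, 0, -0.12], -1],
    [[0, 0, 0], [0, 0, -0.16], -1],
    [[0, 0, 0], [0, 0, -0.2], -1],
    [[0, 0, 0], [0, 0, -0.22], -1],
    [[0, 0, 0], [0, 0, -0.22], -1],
  ],
)

```text
clock: 6.95
eef_pos: [592.9, -172.4, 79.3]
tcp_rot: [3.141, 0.0, -3.082]
contact_force: [2.8, 3.4, -9.7]
opening: 0.173
grasp_force: 29.4
```

```bash
cat >> h.py <<'E'
q=np.load('stand.npy')
def R2(w): return np.array([[np.cos(w),-np.sin(w)],[np.sin(w),np.cos(w)]])
def W(x,y,z): return np.r_[q[:2]+R2(q[2])@[x,y],z]
def tr(s,h,t): return 205-s*np.cos(t)+h*np.sin(t),75+s*np.sin(t)+h*np.cos(t)
from scipy.optimize import brentq
def s_of(im,c,t,verb=False):
    # along-tray distance from the yellow yoke pixels: project pixel rays on the plane 24 mm above the surface
    best=None
    A=proj(c,W(0,*tr(400,24,t)));B=proj(c,W(0,*tr(20,24,t)));mid=(A+B)/2;u=(B-A)/np.linalg.norm(B-A)
    P=np.argwhere(masks(im)['yel'])[:,::-1].astype(float)
    a=(P-A)@u; b=(P-A)@np.array([-u[1],u[0]]);L=np.linalg.norm(B-A)
    P=P[(a>-8)&(a<L+5)&(abs(b)<28)]
    n=np.array([np.sin(t)*0,0,0])
    y=[];
    for p in P:
        o,d=ray(c,p); Y=np.r_[R2(q[2])@[0,1],0]; 
        f=lambda k:(lambda X:X[2]-(75+24+np.tan(t)*(205-(X-np.r_[q[:2],0])@Y)))(o+k*d)
        k=brentq(f,100,4000);X=o+k*d
        v=R2(-q[2])@(X[:2]-q[:2]); y.append(((205-v[1])/np.cos(t),v[0]))
    return np.array(y).reshape(-1,2)
def look(t,save=None,names=('top','scene')):
    s=telemetry.sense();o=[]
    for n in names:
        im=imaging.grab_frame(n);y=s_of(im,imaging.calibration(n),t)
        if save: cv2.imwrite(f'pics/{save}_{n}.png',im[:,:,::-1])
        for sd,nm in((1,'+x'),(-1,'-x')):
            k=y[y[:,1]*sd>20] if len(y) else y
            o.append(f'{n}{nm} n{len(k)} '+(f'mid {(k[:,0].min()+k[:,0].max())/2:.1f} mean {k[:,0].mean():.1f}' if len(k) else ''))
    print('t',round(s['clock'],2),'z',np.round(s['eef_pos'],1),'F',np.round(s['contact_force'],1),'|',' ; '.join(o))
E
python3 - <<'E'
from h import *
m=np.load('m1.npz')
for n in('top','scene'):
    y=s_of(m[n],imaging.calibration(n),-.1)
    for sd in(1,-1):
        k=y[y[:,1]*sd>20];print(n,sd,len(k),(k[:,0].min()+k[:,0].max())/2 if len(k) else '',k.mean(0))
look(0,'e')
E
```

```text
top 1 23 353.5770460665962 [349.20869591  58.49710415]
top -1 29 355.02641644974574 [351.3417878  -56.99272164]
scene 1 44 347.7247134880964 [343.66342769  52.84988132]
scene -1 10 345.86564283532823 [331.49145077 -61.58740889]
t 6.95 z [ 592.9 -172.4   79.3] F [ 2.8  3.4 -9.7] | top+x n33 mid 346.9 mean 347.4 ; top-x n35 mid 342.8 mean 343.5 ; scene+x n45 mid 344.2 mean 342.9 ; scene-x n12 mid 341.7 mean 325.9
```

Request:
step_arm(
  moves=[
    [[0, 0, 0], [0, 0, -0.025], -1],
    [[0, 0, 0], [0, 0, -0.053], -1],
    [[0, 0, 0], [0, 0, -0.053], -1],
    [[0, 0, 0], [0, 0, -0.053], -1],
    [[0, 0, 0], [0, 0, -0.053], -1],
    [[0, 0, 0], [0, 0, -0.053], -1],
    [[0, 0, 0], [0, 0, -0.053], -1],
    [[0, 0, 0], [0, 0, -0.053], -1],
  ],
)

```text
clock: 7.85
eef_pos: [592.9, -171.8, 89.2]
tcp_rot: [3.14, 0.0, -3.082]
contact_force: [4.3, 6.8, -10.6]
opening: 0.181
grasp_force: 29.6
```

```bash
python3 -c "
from h import *
look(.02);look(.02)"
```

```text
t 7.85 z [ 592.9 -171.8   89.2] F [  4.3   6.8 -10.6] | top+x n24 mid 324.2 mean 324.6 ; top-x n45 mid 323.9 mean 323.1 ; scene+x n47 mid 320.1 mean 318.6 ; scene-x n11 mid 317.1 mean 307.3
t 7.95 z [ 592.9 -171.8   89.2] F [  5.3   6.7 -10. ] | top+x n32 mid 315.6 mean 315.8 ; top-x n45 mid 317.0 mean 316.4 ; scene+x n42 mid 307.5 mean 312.4 ; scene-x n12 mid 310.1 mean 304.6
```

Request:
step_arm(
  moves=[
    [[0, 0, 0], [0, 0, 0], -1],
    [[0, 0, 0], [0, 0, 0], -1],
    [[0, 0, 0], [0, 0, 0], -1],
    [[0, 0, 0], [0, 0, 0], -1],
    [[0, 0, 0], [0, 0, 0.045], -1],
    [[0, 0, 0], [0, 0, 0.09], -1],
    [[0, 0, 0], [0, 0, 0.09], -1],
  ],
)

```text
clock: 8.75
eef_pos: [593.0, -172.7, 70.0]
tcp_rot: [3.141, 0.0, -3.082]
contact_force: [3.6, 2.9, -7.5]
opening: 0.174
grasp_force: 29.9
```

```bash
python3 -c "
from h import *
look(-.02);look(-.02,names=('top',))"
```

```text
t 8.75 z [ 593.  -172.7   70. ] F [ 3.6  2.9 -7.5] | top+x n31 mid 244.5 mean 242.9 ; top-x n42 mid 245.4 mean 243.3 ; scene+x n23 mid 239.3 mean 239.4 ; scene-x n12 mid 240.0 mean 234.6
t 8.85 z [ 593.  -172.7   70.6] F [ 4.   3.4 -6.9] | top+x n29 mid 237.6 mean 238.3 ; top-x n41 mid 240.3 mean 238.8
```

Request:
step_arm(
  moves=[
    [[0, 0, 0], [0, 0, -0.04], -1],
    [[0, 0, 0], [0, 0, -0.067], -1],
    [[0, 0, 0], [0, 0, -0.067], -1],
    [[0, 0, 0], [0, 0, -0.067], -1],
    [[0, 0, 0], [0, 0, -0.067], -1],
    [[0, 0, 0], [0, 0, -0.067], -1],
    [[0, 0, 0], [0, 0, -0.067], -1],
  ],
)

```text
clock: 9.6
eef_pos: [592.9, -172.1, 84.3]
tcp_rot: [3.141, 0.0, -3.082]
contact_force: [3.5, 7.3, -8.0]
opening: 0.172
grasp_force: 29.9
```

```bash
python3 -c "
from h import *
look(.01);look(.01,names=('top',))"
```

```text
t 9.6 z [ 592.9 -172.1   84.3] F [ 3.5  7.3 -8. ] | top+x n29 mid 224.0 mean 224.0 ; top-x n44 mid 225.1 mean 223.9 ; scene+x n29 mid 224.5 mean 225.9 ; scene-x n11 mid 217.7 mean 206.3
t 9.7 z [ 592.9 -172.1   84.3] F [ 4.   7.6 -8.1] | top+x n31 mid 220.6 mean 221.3 ; top-x n43 mid 221.7 mean 221.8
```

Request:
step_arm(
  moves=[
    [[0, 0, 0], [0, 0, 0], -1],
    [[0, 0, 0], [0, 0, 0], -1],
    [[0, 0, 0], [0, 0, 0], -1],
    [[0, 0, 0], [0, 0, 0], -1],
    [[0, 0, 0], [0, 0, 0], -1],
    [[0, 0, 0], [0, 0, 0.022], -1],
  ],
)

```text
clock: 10.35
eef_pos: [592.9, -172.3, 80.2]
tcp_rot: [3.141, 0.0, -3.082]
contact_force: [3.8, 5.1, -7.7]
opening: 0.174
grasp_force: 29.9
```

```bash
python3 -c "
from h import *
look(.0);look(.0,names=('top',))"
```

```text
t 10.35 z [ 592.9 -172.3   80.2] F [ 3.8  5.1 -7.7] | top+x n26 mid 199.6 mean 198.9 ; top-x n36 mid 203.0 mean 204.6 ; scene+x n14 mid 199.3 mean 205.8 ; scene-x n11 mid 198.5 mean 190.7
t 10.45 z [ 593.  -172.4   79.6] F [ 3.4  5.4 -7.5] | top+x n26 mid 197.9 mean 198.5 ; top-x n33 mid 201.3 mean 201.6
```

Request:
step_arm(
  moves=[
    [[0, 0, 0], [0, 0, -0.022], -1],
    [[0, 0, 0], [0, 0, -0.022], -1],
    [[0, 0, 0], [0, 0, -0.022], -1],
    [[0, 0, 0], [0, 0, -0.022], -1],
    [[0, 0, 0], [0, 0, -0.022], -1],
    [[0, 0, 0], [0, 0, -0.022], -1],
    [[0, 0, 0], [0, 0, 0], -1],
  ],
)

```text
clock: 11.2
eef_pos: [592.9, -172.3, 80.3]
tcp_rot: [3.141, 0.0, -3.082]
contact_force: [2.7, 5.5, -7.1]
opening: 0.175
grasp_force: 30.0
```

```bash
python3 -c "
from h import *
look(.0);look(.0,names=('top',))"
```

```text
t 11.2 z [ 592.9 -172.3   80.3] F [ 2.7  5.5 -7.1] | top+x n33 mid 182.3 mean 184.0 ; top-x n42 mid 184.2 mean 183.2 ; scene+x n21 mid 183.7 mean 183.2 ; scene-x n10 mid 179.6 mean 167.0
t 11.3 z [ 593.  -172.3   79.6] F [ 4.5  5.9 -7.7] | top+x n31 mid 180.6 mean 181.5 ; top-x n44 mid 182.4 mean 180.0
```

Request:
step_arm(
  moves=[
    [[0, 0, 0], [0, 0, -0.027], -1],
    [[0, 0, 0], [0, 0, -0.027], -1],
    [[0, 0, 0], [0, 0, -0.027], -1],
    [[0, 0, 0], [0, 0, -0.027], -1],
    [[0, 0, 0], [0, 0, -0.027], -1],
    [[0, 0, 0], [0, 0, -0.027], -1],
    [[0, 0, 0], [0, 0, 0], -1],
  ],
)

```text
clock: 12.05
eef_pos: [592.9, -172.3, 80.4]
tcp_rot: [3.141, 0.0, -3.082]
contact_force: [3.4, 4.8, -6.5]
opening: 0.177
grasp_force: 30.0
```

```bash
python3 -c "
from h import *
look(.0);look(.0,names=('top',))"
```

```text
t 12.05 z [ 592.9 -172.3   80.4] F [ 3.4  4.8 -6.5] | top+x n27 mid 163.3 mean 163.8 ; top-x n39 mid 167.1 mean 166.8 ; scene+x n17 mid 160.4 mean 164.1 ; scene-x n7 mid 163.4 mean 154.3
t 12.15 z [ 592.9 -172.4   79.6] F [ 3.4  4.8 -7.4] | top+x n25 mid 161.5 mean 162.6 ; top-x n39 mid 163.7 mean 165.0
```

Request:
step_arm(
  moves=[
    [[0, 0, 0], [0, 0, -0.022], -1],
    [[0, 0, 0], [0, 0, -0.022], -1],
    [[0, 0, 0], [0, 0, -0.022], -1],
    [[0, 0, 0], [0, 0, 0], -1],
    [[0, 0, 0], [0, 0, 0], -1],
    [[0, 0, 0], [0, 0, 0], -1],
  ],
)

```text
clock: 12.8
eef_pos: [592.9, -172.3, 79.9]
tcp_rot: [3.141, -0.0, -3.082]
contact_force: [2.6, 6.3, -7.5]
opening: 0.17
grasp_force: 30.0
```

```bash
python3 -c "
from h import *
look(.0);look(.0)"
```

```text
t 12.8 z [ 592.9 -172.3   79.9] F [ 2.6  6.3 -7.5] | top+x n24 mid 151.1 mean 150.4 ; top-x n35 mid 153.5 mean 154.3 ; scene+x n22 mid 150.3 mean 144.3 ; scene-x n9 mid 148.7 mean 135.6
t 12.9 z [ 592.9 -172.3   80. ] F [ 2.8  5.9 -7.2] | top+x n23 mid 149.4 mean 148.8 ; top-x n35 mid 150.1 mean 152.4 ; scene+x n21 mid 150.3 mean 143.3 ; scene-x n10 mid 148.7 mean 139.6
```

Request:
step_arm(
  moves=[
    [[0, 0, 0], [0, 0, -0.022], -1],
    [[0, 0, 0], [0, 0, -0.022], -1],
    [[0, 0, 0], [0, 0, -0.022], -1],
    [[0, 0, 0], [0, 0, 0], -1],
    [[0, 0, 0], [0, 0, 0], -1],
    [[0, 0, 0], [0, 0, 0], -1],
    [[0, 0, 0], [0, 0, 0], -1],
  ],
)

```text
clock: 13.7
eef_pos: [593.0, -172.3, 80.0]
tcp_rot: [3.141, 0.0, -3.082]
contact_force: [3.3, 5.5, -6.4]
opening: 0.174
grasp_force: 30.0
```

Run:
```python
from h import *
look(.0);look(.0,'f')
a=cv2.imread('pics/f_top.png')[110:210,150:320];b=cv2.imread('pics/f_scene.png')[180:300,180:350]
cv2.imwrite('pics/g.png',np.hstack([cv2.resize(x,(400,282),interpolation=cv2.INTER_CUBIC) for x in(a,b)]))
```

```text
t 13.7 z [ 593.  -172.3   80. ] F [ 3.3  5.5 -6.4] | top+x n25 mid 147.6 mean 148.9 ; top-x n34 mid 150.1 mean 150.7 ; scene+x n18 mid 147.8 mean 142.8 ; scene-x n11 mid 147.5 mean 137.8
t 13.8 z [ 593.  -172.3   80.1] F [ 2.6  5.5 -6.1] | top+x n24 mid 147.6 mean 149.8 ; top-x n34 mid 150.1 mean 150.7 ; scene+x n20 mid 147.8 mean 143.1 ; scene-x n11 mid 147.5 mean 137.8
```

View pics/g.png

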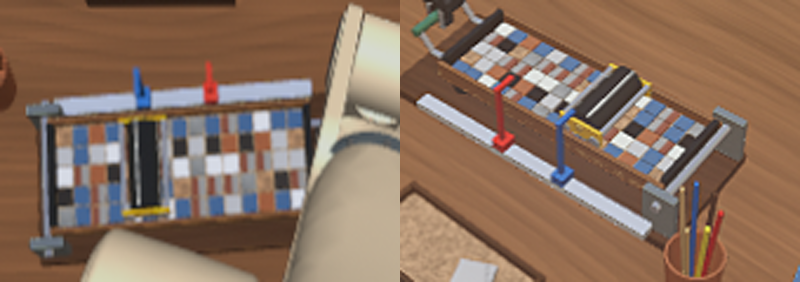

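The roller stands still with its yoke centre in line with the blue pointer: top crop (143,165) against the foot at (143,100), s≈148. I'll hold there.

Request:
step_arm(
  moves=[
    [[0, 0, 0], [0, 0, 0], -1],
    [[0, 0, 0], [0, 0, 0], -1],
    [[0, 0, 0], [0, 0, 0], -1],
    [[0, 0, 0], [0, 0, 0], -1],
    [[0, 0, 0], [0, 0, 0], -1],
    [[0, 0, 0], [0, 0, 0], -1],
    [[0, 0, 0], [0, 0, 0], -1],
    [[0, 0, 0], [0, 0, 0], -1],
  ],
)

```text
clock: 14.7
eef_pos: [592.9, -172.3, 80.0]
tcp_rot: [3.141, 0.0, -3.082]
contact_force: [3.6, 5.9, -6.3]
opening: 0.173
grasp_force: 30.0
```

Request:
step_arm(
  moves=[
    [[0, 0, 0], [0, 0, 0], -1],
    [[0, 0, 0], [0, 0, 0], -1],
    [[0, 0, 0], [0, 0, 0], -1],
    [[0, 0, 0], [0, 0, 0], -1],
    [[0, 0, 0], [0, 0, 0], -1],
    [[0, 0, 0], [0, 0, 0], -1],
    [[0, 0, 0], [0, 0, 0], -1],
    [[0, 0, 0], [0, 0, 0], -1],
  ],
)

```text
clock: 15.5
eef_pos: [593.0, -172.4, 80.1]
tcp_rot: [3.141, 0.0, -3.082]
contact_force: [3.2, 6.1, -7.3]
opening: 0.177
grasp_force: 30.0
```

Run:
```python
from h import *
look(.0)
for n in('top','scene'):
    im=cv2.imread(f'pics/f_{n}.png')[:,:,::-1].copy();c=imaging.calibration(n)
    for col,y in(('blue',60),('red',-44.5)):
        H=cv2.cvtColor(im,cv2.COLOR_RGB2HSV).astype(int)
        m=((H[...,0]>100)&(H[...,0]<118)&(H[...,1]>150)&(H[...,2]>90)) if col=='blue' else masks(im)['red']
        P=np.argwhere(m)[:,::-1]
        # keep pixels lying on the vertical plane x=102 with z in 20..135
        X=np.r_[R2(q[2])@[1,0],0];v=[]
        for p in P:
            o,d=ray(c,p);t=((W(102,0,0)-o)@X)/(d@X);k=o+t*d;yy=(R2(-q[2])@(k[:2]-q[:2]))[1]
            if 10<k[2]<165 and abs(yy-y)<25: v.append((yy,k[2]))
        v=np.array(v); print(n,col,len(v),[ (a,round(float(np.median(v[(v[:,1]>a)&(v[:,1]<=a+40)][:,0])),1)) for a in(10,50,90,130) if ((v[:,1]>a)&(v[:,1]<=a+40)).any()] if len(v) else '')
```

```text
t 15.5 z [ 593.  -172.4   80.1] F [ 3.2  6.1 -7.3] | top+x n25 mid 147.6 mean 148.9 ; top-x n34 mid 150.1 mean 150.7 ; scene+x n21 mid 147.8 mean 142.4 ; scene-x n11 mid 147.5 mean 137.8
top blue 37 [(10, 60.7), (50, 61.7), (90, 60.9), (130, 60.2)]
top red 38 [(10, -43.5), (50, -44.4), (90, -43.8), (130, -43.3)]
scene blue 26 [(10, 60.2), (50, 72.7), (130, 66.7)]
scene red 32 [(10, -42.9), (50, -29.9), (130, -36.5)]
```

Request:
step_arm(
  moves=[
    [[0, 0, 0], [0, 0, 0.034], -1],
    [[0, 0, 0], [0, 0, 0.034], -1],
    [[0, 0, 0], [0, 0, 0.034], -1],
    [[0, 0, 0], [0, 0, 0.034], -1],
    [[0, 0, 0], [0, 0, 0.034], -1],
    [[0, 0, 0], [0, 0, 0.034], -1],
    [[0, 0, 0], [0, 0, 0.034], -1],
  ],
)

```text
clock: 16.3
eef_pos: [593.0, -172.6, 73.1]
tcp_rot: [3.141, 0.0, -3.082]
contact_force: [3.2, 4.3, -6.4]
opening: 0.174
grasp_force: 30.0
```

```bash
python3 -c "
from h import *
look(-.015);look(-.015,names=('top',))"
```

```text
t 16.3 z [ 593.  -172.6   73.1] F [ 3.2  4.3 -6.4] | top+x n26 mid 166.5 mean 167.4 ; top-x n40 mid 170.3 mean 171.0 ; scene+x n16 mid 167.1 mean 169.1 ; scene-x n10 mid 168.9 mean 160.4
t 16.4 z [ 593.  -172.6   73.1] F [ 3.5  5.  -6.9] | top+x n30 mid 173.5 mean 174.6 ; top-x n41 mid 177.2 mean 177.0
```

Request:
step_arm(
  moves=[
    [[0, 0, 0], [0, 0, 0], -1],
    [[0, 0, 0], [0, 0, -0.034], -1],
    [[0, 0, 0], [0, 0, -0.034], -1],
    [[0, 0, 0], [0, 0, -0.034], -1],
    [[0, 0, 0], [0, 0, -0.034], -1],
  ],
)

```text
clock: 16.95
eef_pos: [592.9, -172.3, 79.8]
tcp_rot: [3.141, 0.0, -3.082]
contact_force: [4.8, 6.0, -7.6]
opening: 0.173
grasp_force: 29.9
```

```bash
python3 -c "
from h import *
look(0);look(0,names=('top',))"
```

```text
t 16.95 z [ 592.9 -172.3   79.8] F [ 4.8  6.  -7.6] | top+x n25 mid 213.5 mean 214.3 ; top-x n40 mid 218.3 mean 217.8 ; scene+x n26 mid 223.1 mean 223.0 ; scene-x n10 mid 214.9 mean 202.8
t 17.05 z [ 592.9 -172.4   79.7] F [ 3.3  5.9 -7.9] | top+x n29 mid 222.1 mean 222.4 ; top-x n41 mid 225.1 mean 224.9
```

Request:
step_arm(
  moves=[
    [[0, 0, 0], [0, 0, -0.025], -1],
    [[0, 0, 0], [0, 0, -0.025], -1],
    [[0, 0, 0], [0, 0, -0.025], -1],
    [[0, 0, 0], [0, 0, -0.025], -1],
    [[0, 0, 0], [0, 0, -0.012], -1],
    [[0, 0, 0], [0, 0, 0], -1],
  ],
)

```text
clock: 17.7
eef_pos: [592.9, -172.4, 79.7]
tcp_rot: [3.141, 0.0, -3.082]
contact_force: [2.4, 6.1, -8.3]
opening: 0.172
grasp_force: 29.9
```

```bash
python3 -c "
from h import *
look(0);look(0,names=('top',))"
```

```text
t 17.7 z [ 592.9 -172.4   79.7] F [ 2.4  6.1 -8.3] | top+x n24 mid 248.1 mean 248.8 ; top-x n35 mid 249.0 mean 247.7 ; scene+x n26 mid 243.0 mean 243.6 ; scene-x n12 mid 245.5 mean 230.2
t 17.8 z [ 592.9 -172.3   79.4] F [ 3.1  5.4 -8.4] | top+x n26 mid 249.8 mean 250.5 ; top-x n36 mid 249.0 mean 247.5
```

Request:
step_arm(
  moves=[
    [[0, 0, 0], [0, 0, -0.003], -1],
    [[0, 0, 0], [0, 0, -0.003], -1],
    [[0, 0, 0], [0, 0, -0.003], -1],
    [[0, 0, 0], [0, 0, -0.003], -1],
  ],
)

```text
clock: 18.25
eef_pos: [592.9, -172.3, 80.3]
tcp_rot: [3.141, 0.0, -3.082]
contact_force: [3.7, 5.3, -7.4]
opening: 0.175
grasp_force: 29.9
```

```bash
python3 -c "
from h import *
look(0);look(0,'k')"
```

```text
t 18.25 z [ 592.9 -172.3   80.3] F [ 3.7  5.3 -7.4] | top+x n26 mid 253.3 mean 251.3 ; top-x n37 mid 254.1 mean 254.4 ; scene+x n27 mid 247.0 mean 247.8 ; scene-x n11 mid 251.2 mean 237.7
t 18.35 z [ 593.  -172.3   80.3] F [ 4.   5.7 -8.4] | top+x n27 mid 253.3 mean 252.2 ; top-x n35 mid 254.1 mean 254.6 ; scene+x n28 mid 256.8 mean 248.3 ; scene-x n10 mid 252.5 mean 240.5
```

Request:
step_arm(
  moves=[
    [[0, 0, 0], [0, 0, 0], -1],
    [[0, 0, 0], [0, 0, 0], -1],
    [[0, 0, 0], [0, 0, 0], -1],
    [[0, 0, 0], [0, 0, 0], -1],
    [[0, 0, 0], [0, 0, 0], -1],
    [[0, 0, 0], [0, 0, 0], -1],
    [[0, 0, 0], [0, 0, 0], -1],
    [[0, 0, 0], [0, 0, 0], -1],
  ],
)

```text
clock: 19.25
eef_pos: [592.9, -172.3, 80.3]
tcp_rot: [3.141, 0.0, -3.082]
contact_force: [3.8, 5.5, -8.4]
opening: 0.173
grasp_force: 29.9
```

Run:
```python
from h import *
look(0,'n')
a=cv2.imread('pics/n_top.png')[110:210,150:320];b=cv2.imread('pics/n_scene.png')[180:300,180:350]
cv2.imwrite('pics/p.png',np.hstack([cv2.resize(x,(400,282),interpolation=cv2.INTER_CUBIC) for x in(a,b)]))
```

```text
t 19.25 z [ 592.9 -172.3   80.3] F [ 3.8  5.5 -8.4] | top+x n27 mid 253.3 mean 252.2 ; top-x n35 mid 254.1 mean 254.6 ; scene+x n28 mid 255.4 mean 247.6 ; scene-x n12 mid 252.5 mean 242.2
```

View pics/p.png

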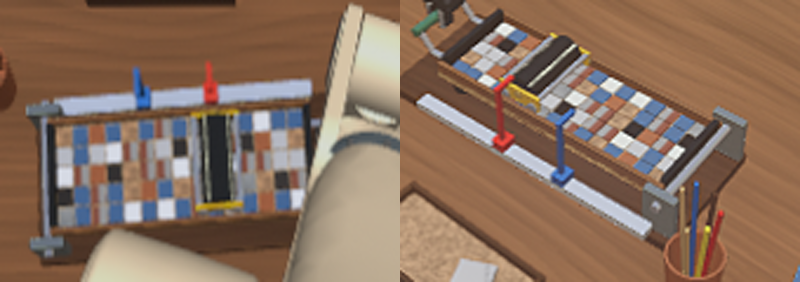

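The roller is at rest level with the red pointer: yoke (215,160) against red foot (211,97) in the top crop. I'll hold for more than 4 s.

Request:
step_arm(
  moves=[
    [[0, 0, 0], [0, 0, 0], -1],
    [[0, 0, 0], [0, 0, 0], -1],
    [[0, 0, 0], [0, 0, 0], -1],
    [[0, 0, 0], [0, 0, 0], -1],
    [[0, 0, 0], [0, 0, 0], -1],
    [[0, 0, 0], [0, 0, 0], -1],
    [[0, 0, 0], [0, 0, 0], -1],
    [[0, 0, 0], [0, 0, 0], -1],
  ],
)

```text
clock: 20.15
eef_pos: [592.9, -172.3, 80.3]
tcp_rot: [3.141, 0.0, -3.082]
contact_force: [3.1, 6.5, -8.7]
opening: 0.181
grasp_force: 29.9
```

Request:
step_arm(
  moves=[
    [[0, 0, 0], [0, 0, 0], -1],
    [[0, 0, 0], [0, 0, 0], -1],
    [[0, 0, 0], [0, 0, 0], -1],
    [[0, 0, 0], [0, 0, 0], -1],
    [[0, 0, 0], [0, 0, 0], -1],
    [[0, 0, 0], [0, 0, 0], -1],
    [[0, 0, 0], [0, 0, 0], -1],
    [[0, 0, 0], [0, 0, 0], -1],
  ],
)

```text
clock: 20.95
eef_pos: [593.0, -172.3, 80.3]
tcp_rot: [3.141, 0.0, -3.082]
contact_force: [3.6, 5.2, -8.5]
opening: 0.178
grasp_force: 29.9
```

Request:
step_arm(
  moves=[
    [[0, 0, 0], [0, 0, 0], -1],
    [[0, 0, 0], [0, 0, 0], -1],
    [[0, 0, 0], [0, 0, 0], -1],
    [[0, 0, 0], [0, 0, 0], -1],
    [[0, 0, 0], [0, 0, 0], -1],
    [[0, 0, 0], [0, 0, 0], -1],
    [[0, 0, 0], [0, 0, 0], -1],
    [[0, 0, 0], [0, 0, 0], -1],
  ],
)

```text
clock: 21.75
eef_pos: [592.9, -172.3, 80.3]
tcp_rot: [3.141, 0.0, -3.082]
contact_force: [3.8, 5.4, -8.5]
opening: 0.175
grasp_force: 29.9
```

Request:
step_arm(
  moves=[
    [[0, 0, 0], [0, 0, 0], -1],
    [[0, 0, 0], [0, 0, 0], -1],
    [[0, 0, 0], [0, 0, 0], -1],
    [[0, 0, 0], [0, 0, 0], -1],
    [[0, 0, 0], [0, 0, 0], -1],
    [[0, 0, 0], [0, 0, 0], -1],
    [[0, 0, 0], [0, 0, 0], -1],
    [[0, 0, 0], [0, 0, 0], -1],
  ],
)

```text
clock: 22.55
eef_pos: [592.9, -172.3, 80.3]
tcp_rot: [3.141, 0.0, -3.082]
contact_force: [3.9, 6.5, -8.6]
opening: 0.177
grasp_force: 29.9
```

Request:
step_arm(
  moves=[
    [[0, 0, 0], [0, 0, 0], -1],
    [[0, 0, 0], [0, 0, 0], -1],
    [[0, 0, 0], [0, 0, 0], -1],
    [[0, 0, 0], [0, 0, 0], -1],
    [[0, 0, 0], [0, 0, 0], -1],
    [[0, 0, 0], [0, 0, 0], -1],
    [[0, 0, 0], [0, 0, 0], -1],
    [[0, 0, 0], [0, 0, 0], -1],
  ],
)

```text
clock: 23.35
eef_pos: [593.0, -172.4, 80.3]
tcp_rot: [3.141, 0.0, -3.082]
contact_force: [3.3, 5.7, -7.9]
opening: 0.173
grasp_force: 29.9
```

```bash
python3 -c "
from h import *
look(0)
print(telemetry.sense()['grasp_force']); print(r.sign_off())"
```

```text
t 23.35 z [ 593.  -172.4   80.3] F [ 3.3  5.7 -7.9] | top+x n27 mid 253.3 mean 252.2 ; top-x n35 mid 254.1 mean 254.6 ; scene+x n28 mid 256.8 mean 247.9 ; scene-x n12 mid 252.5 mean 242.2
29.90101933479309
the job is handed in; nothing more can be done
None
```

I handed the job in at about 23 s of the 64 s allowed, with no verdict returned: by the camera readings the roller stood about 4 mm from the blue pointer for over 2 s, then about 4 mm from the red one for about 5 s, where it still rests with the handle gripped and the tray near level.

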